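# Draw the filter plate from the bench dust extractor and hold it over the chip tray

### The job

Get the dust extractor's filter plate ready for brushing down: turn the wing latch a quarter turn anticlockwise off the flap, lift the flap and lay it right back so that it stays open, then draw the filter plate up out of its slot and carry it to the chip tray. Finish while still gripping it, hanging upright and still wholly over the tray, its lower edge above the rim by no more than a hand's breadth and touching nothing: do not put it down or let it go. Leave the latch off and the flap open, and do not disturb the tools, tin and offcuts lying about.

Things in the scene. Friction and masses are not known exactly. Their poses are not given: they have to be found in the camera images.
- extractor: bench dust extractor, fixed to the bench: grey steel case 260 (x) x 300 (y) x 145 (z) mm, louvred intake in front. Origin under its centre; its front (-x) faces the robot, y points to its left as the robot sees it, z up. Flat top deck at z = 145 mm; side carry handles reach to y = +-177 mm
- slot (a point): middle of the filter slot's mouth, in the floor of the open well under the flap: at extractor x -80, y 0, z 97 mm. The well runs from x -122 to -8 and y -105 to 105 mm (extractor). Slot 22 (x) x 158 (y) mm, its bottom 82 mm below this point
- latch (a joint): captive black wing latch on the deck left of the flap, upright axis. 0 to 1.65 rad, grows anticlockwise from above. 0: its steel tongue (37 mm from the axis, 12 wide, 7 to 13 mm above the deck) points to extractor -y over the flap and holds it shut; clear of it beyond about 1.15 rad, pointing to the rear at 1.57. Friction 0.05 N m, stays where it is left
- latch_grip (a point): grip of the wing, on the latch axis, at extractor x -90, y 134 mm, 34 mm above the deck. The wing is an upright bar 36 mm long, 12 thick, from 14 to 45 mm above the deck; its length (the point's y axis) lies along the tongue, which points to the point's -y
- flap (a joint): aluminium cover flap, 230 (y) x 125 (x) x 6 mm, lying on the deck. 0: shut, grows as its front edge is lifted, 1.85 rad: leaning back on its stop. 0.3 kg, nearly free hinge (0.04 N m): let go below about 1.35 rad it falls shut, from 1.4 to 1.75 rad it stays where it is left, beyond that it falls back on its stop and rests open
- flap_tab (a point): grip point of the flap's lifting tab, which sticks out past the front of the case from the middle of the flap's front edge: 26 mm wide (y), 8 thick, 53 long. The point is on its mid-line, 34 mm out from the flap's edge, 19 from its end, 159 from the hinge line, 3 above hinge height when shut. It turns with the flap; its y axis stays parallel to the hinge
- flap_hinge (a point): middle of the flap's hinge line, at extractor x = -5 mm, y = 0, deck height (z = 145 mm); the hinge runs along the extractor's y
- plate: filter plate hidden under the flap, upright in its slot with 3 mm play front and back, 4 mm at each end: aluminium frame 16 thick (x) x 150 wide (y) x 90 high (z) mm with grey pleats and a pull tab on top. Origin at the middle of its lower edge, z up; 0.15 to 0.3 kg
- plate_tab (a point): centre of the plate's pull tab, 107 mm above its lower edge: tab 44 wide (y), 16 thick (x, flush with the frame), 34 high, on the middle of the top edge; its top is 6 mm below the deck. Axes as the plate
- plate_left (a point): lower corner of the plate at its +y end (75 mm from the middle)
- plate_right (a point): lower corner of the plate at its -y end (75 mm from the middle)
- tray: open square steel chip tray, fixed to the bench beside the extractor, 240 x 240 x 60 mm, walls 5 mm; origin under its centre, z up, x and y along its sides
- gouge_long: carving gouge lying down, dark wooden handle 115 mm (25 thick) and blade 130 mm; origin under the ferrule, x towards the blade
- gouge_short: shorter gouge, same handle, blade 85 mm; origin and axes as the long one
- brush: flat dust brush lying down, 220 mm long, 54 wide, 17 thick, black handle; origin on the bench under the ferrule, x towards the bristles
- mallet: square joiner's mallet lying on its side, 283 mm long, head 65 x 120 x 60 mm; origin on the bench under the handle, x towards the head
- whetstone: reddish sharpening stone on a dark wooden base, 210 x 75 x 38 mm; origin under its centre
- wax_tin: round flat tin, 76 mm across, 25 high, on the rear deck of the extractor; origin under its centre
- offcut_a: wood offcut 50 x 28 x 20 mm in the chip tray; origin under its centre
- offcut_b: wood offcut with a strip of bark, 60 x 36 x 13 mm in the chip tray; origin under its centre

How it is judged:
By the outcome, as a careful person would: the job done as asked, in the order asked, and still so for the second after the job is handed in, while the arm keeps its last pose, push and grip.
It also fails if it takes over 72 s, if anything falls off the work surface, if the arm or the gripper's body presses on something with over 40 N, if the wrist force passes 120 N, or if a joint passes its speed limit or range.

### The arm

A 6-joint arm with a two-finger parallel gripper is mounted at the origin on the work surface. World frame = base frame: x ahead of the robot, y to its left, z up, the work surface at z = 0. Lengths are in m, angles in degrees, forces in N, time in s.
With the tool pointing down it reaches from about 0.275 to 0.85 m from the base axis. Payload 5.2 kg.
Tool frame: the origin (TCP) lies on the mounting face of the last link; the fingertips stand 173 mm ahead of it and the grasp point (between the pads) lies 155 mm ahead of it (grip_point_offset is the distance from the TCP to the grasp point, in m); z points along the fingers, x is the direction in which the jaws open and shut, and the axes are right-handed (so a half turn about z gives the same grasp; the last joint's range is limited). The gripper opens to 85 mm and grips with 20 to 120 N. Pads are 22 mm wide; open, the fingers measure 114 mm over their backs; the gripper's body (76 mm by 85 mm) begins 54 mm behind the grasp point. The pads swing forward as they close: fully open they stand 13 mm farther back than shut.
Start: joints at [63.61, 14.817, 87.949, -0, 77.235, -11.62], TCP at [0.14, 0.532, 0.405] pointing down, gripper open.
Joint ranges: [-179.93, 179.93], [-52.35, 119.4], [10.71, 147.94], [-69.91, 249.91], [12.55, 155.21], [-178.61, 178.61]. Speed limits (degrees/s): [147.25, 147.25, 180, 180, 180, 180].

### API

Orientations are given as a 3x3 rotation matrix whose columns are the frame's x, y, z axes.
In Python, from plant import * gives the robot as it stands.
- The arm moves only by the tool servo_tool, never from a script. Its arguments are lists of equal length, an entry for each row: "angular": the turn, a rotation vector about the world's x, y, z in units of 6 degrees (1.0 is 6 degrees), a list of three; "delta_pos": the shift along the world's x, y, z in units of 40 mm (1.0 is 40 mm), a list of three; "claw": the opening, from 0 (shut) to 1 (fully open). In form: {"angular": [[wx, wy, wz], ...], "delta_pos": [[x, y, z], ...], "claw": [claw, ...]}. A call has 1 to 5 rows; each row shifts and turns the pose as measured when the row begins; what a row does not reach is not made up. A row lasts 1/12 s, in which the tool goes at most 41.7 mm and 7.16 degrees, less where a joint would pass 70% of its speed; a pose out of reach is approached as far as the arm can. A call is refused whole if a number of a shift passes 1 or a number of a turn 1, either way. A call with a gripper value outside its range is refused whole. The fingers move at their own pace and stop on an object; "force" is the grip in N (left out, the last holds). Time passes only in rows, so rows that do not move let the fingers close. It gives the time, the measured TCP pose, the force and the opening at its end, in the units of the state.
- read_state(): the state, without advancing time (a new reading comes with each control period).
- snapshot(name): name is "scene" or "top"; returns a dict with "color" (400x640x3 uint8, red, green, blue), "K" (3x3 intrinsics, pixels), "camera_from_world" (4x4, takes a point from world to camera coordinates). Camera axes: x right, y down, z forward; pixel columns grow to the right and rows downward; lengths in m; the calibration is good to about 2 mm. A picture is of the moment at which its call begins. There is no depth.
- finish_job(): hands the job in, once; it reports no verdict.
The state is a dict: "clock": time; "joint_positions": joint angles; "qd": joint speeds; "effort": joint torques, N m; "tcp_pos": TCP position; "eef_rot": TCP orientation; "force": force on the tool from outside, world axes, zero at the start; "torque": the same for the moment, N m; "opening": opening from 0.0 (shut) to 1.0 (fully open).
Only numpy, scipy, OpenCV 4.12 (cv2) and the standard library are available. Lean on these libraries where they do the work, as an engineer would, in place of code of your own. Each camera call takes 0.05 s, during which the arm holds its last target.

## Working session

There is one attempt and no reset: what is moved stays moved. The work goes in short steps, Python scripts to look and compute and a tool call to move; the robot and the scene stay as the last step left them, time stands still between calls to the robot, and variables do not carry over. Pictures are saved under pics/ and viewed, and the job is handed in when it is done.

Besides the shell and the picture viewer there is one more tool, called after "Request:" as name(argument=value, ...), one argument or row to a line, values as JSON. servo_tool: Moves the arm, as the interface text tells. Its arguments: {"type":"object","properties":{"angular":{"type":"array","items":{"type":"array","items":{"type":"number"}}},"delta_pos":{"type":"array","items":{"type":"array","items":{"type":"number"}}},"claw":{"type":"array","items":{"type":"number"}},"force":{"type":"number"}},"required":["angular","delta_pos","claw"]}

```bash
ls; mkdir -p pics; python3 - <<'E'
from plant import *
import cv2,numpy as np
for n in("scene","top"):
    s=snapshot(n); cv2.imwrite(f"pics/{n}0.png",s["color"][:,:,::-1]); print(s["K"],s["camera_from_world"])
    np.savez(f"{n}0.npz",**s)
print(read_state())
E
```

```text
pics
[[366.62316893   0.         319.42707719]
 [  0.         366.62316893 201.33782864]
 [  0.           0.           1.        ]] [[ 0.82928267  0.55879443  0.00624835 -0.42474852]
 [ 0.48275262 -0.71071051 -0.51170351 -0.20124579]
 [-0.28149631  0.42736326 -0.85913938  1.53490643]
 [ 0.          0.          0.          1.        ]]
[[500.79185166   0.         317.91541899]
 [  0.         500.79185166 198.84513587]
 [  0.           0.           1.        ]] [[ 0.02782095 -0.99954371  0.01176317 -0.03070748]
 [-0.99860582 -0.0283191  -0.04454721  0.52365234]
 [ 0.04486    -0.01050742 -0.99893802  1.62711984]
 [ 0.          0.          0.          1.        ]]
{'clock': 0.1, 'joint_positions': array([ 6.36073801e+01,  1.48565142e+01,  8.80023476e+01,  7.86125687e-04,
        7.72355451e+01, -1.16190615e+01]), 'qd': array([ 0.0302994 , -0.10265155, -0.0635576 , -0.03753306, -0.00828146,
        0.0362124 ]), 'effort': array([ 2.35948653e-03, -4.46974790e+01, -2.91243428e+01, -2.28847607e-04,
        6.43210355e-03,  5.49531663e-06]), 'tcp_pos': array([0.14013978, 0.53166427, 0.40396138]), 'eef_rot': array([[ 2.55001890e-01,  9.66940268e-01, -7.44426810e-04],
       [ 9.66939212e-01, -2.55002743e-01, -1.47002018e-03],
       [-1.61125258e-03, -3.44957551e-04, -9.99998642e-01]]), 'force': array([-0.67786828,  1.28200967, -0.92967088]), 'torque': array([-0.03349549, -0.02939705,  0.0108667 ]), 'opening': 0.999581070481858}
```

View pics/scene0.png

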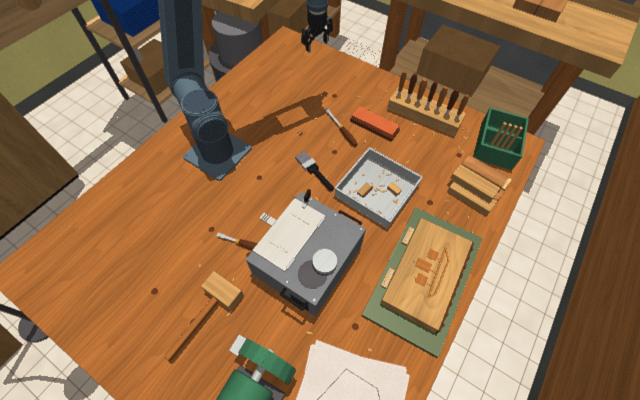

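View pics/top0.png

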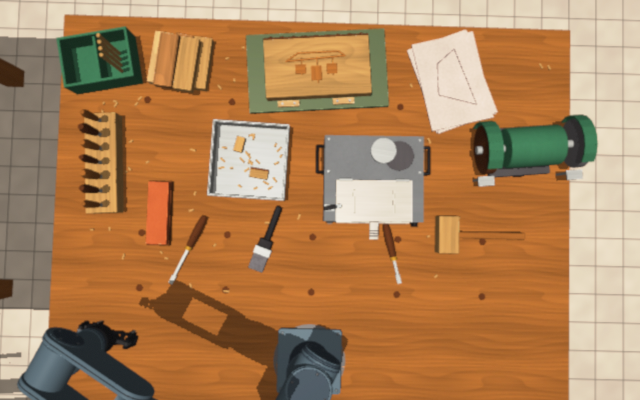

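```bash
python3 - <<'E'
import cv2
i=cv2.imread("pics/top0.png")
cv2.imwrite("pics/z1.png",cv2.resize(i[110:290,200:440],None,fx=3.3,fy=3.3,interpolation=cv2.INTER_CUBIC))
i=cv2.imread("pics/scene0.png")
cv2.imwrite("pics/z2.png",cv2.resize(i[140:320,220:430],None,fx=3.3,fy=3.3,interpolation=cv2.INTER_CUBIC))
E
```

```text
(no output)
```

View pics/z1.png

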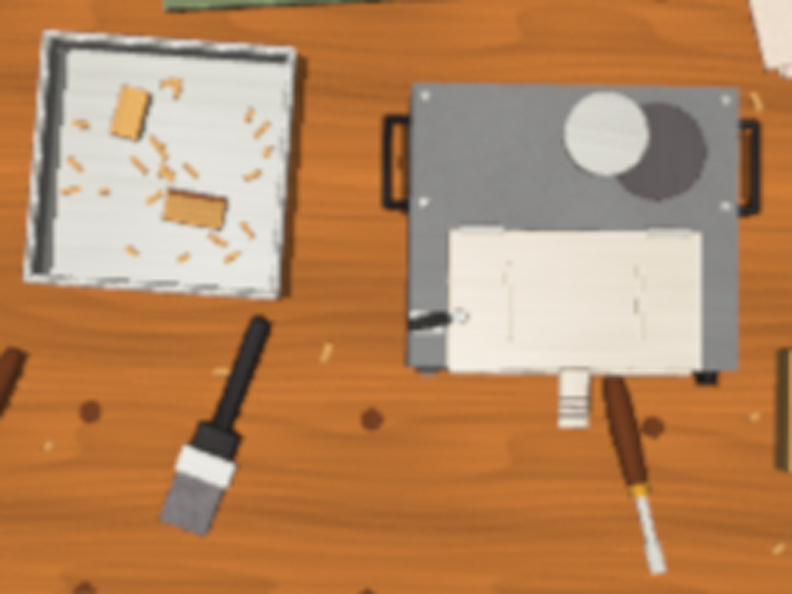

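View pics/z2.png

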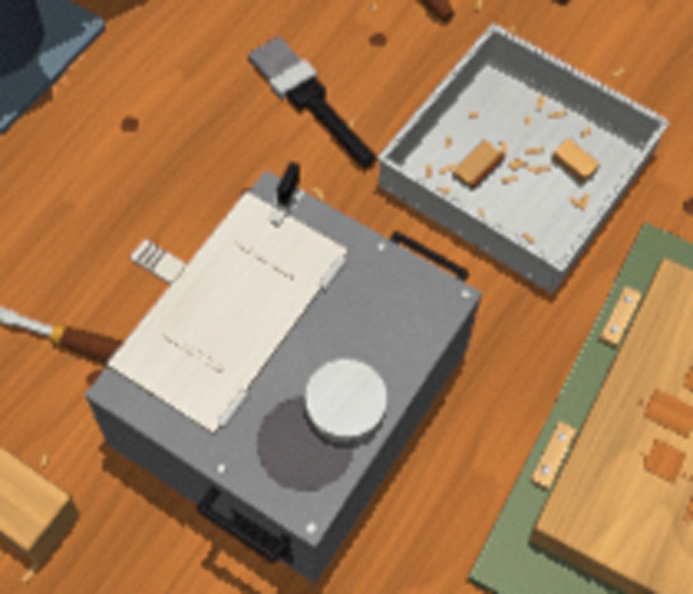

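```bash
cat > h.py <<'E'
import numpy as np,cv2
def load(n): return dict(np.load(n+".npz"))
def cast(s,uv,z):
    T=s["camera_from_world"];R=T[:3,:3];t=T[:3,3];c=-R.T@t
    d=(np.linalg.inv(s["K"])@np.c_[np.asarray(uv,float),np.ones(len(uv))].T).T@R
    return c+d*((z-c[2])/d[:,2])[:,None]
def proj(s,P):
    P=np.atleast_2d(P);T=s["camera_from_world"];q=(P@T[:3,:3].T+T[:3,3])@s["K"].T
    return q[:,:2]/q[:,2:]
E
python3 - <<'E'
from h import *
s=load("top0"); o=np.array([200,110]); f=lambda a:(np.array(a)+.5)/3.3-.5+o
d=cast(s,f([(412,84),(738,88),(738,371),(408,369)]),.145);print(d.round(4),d.mean(0))
fl=cast(s,f([(450,231),(701,229),(702,374),(448,371)]),.151);print(fl.round(4),fl.mean(0))
for q in(d,fl):
    for a,b in((1,0),(2,3)): v=q[b]-q[a];print("yax",np.degrees(np.arctan2(-v[0],v[1])),np.linalg.norm(v))
    for a,b in((2,1),(3,0)): v=q[b]-q[a];print("xax",np.degrees(np.arctan2(v[1],v[0])),np.linalg.norm(v))
print("tab",cast(s,f([(574,398),(573,428)]),.149))
tr=cast(s,f([(44,31),(298,48),(282,299),(24,280)]),.06);print("tray",tr.round(4),tr.mean(0),np.linalg.norm(np.diff(tr,axis=0),axis=1))
# masks
hsv=cv2.cvtColor(s["color"],cv2.COLOR_RGB2HSV)
m=((hsv[...,1]<45)&(hsv[...,2]>195)).astype(np.uint8);m[:170]=0;m[:,:326]=0;m[226:]=0;m[:,420:]=0
c=max(cv2.findContours(m,0,2)[0],key=cv2.contourArea)
r=cv2.minAreaRect(c);print(r,cv2.boxPoints(r)); q=cast(s,cv2.boxPoints(r),.151);print(q,q.mean(0))
m=((hsv[...,1]<45)&(hsv[...,2]>60)&(hsv[...,2]<170)).astype(np.uint8);m[:120]=0;m[:,:322]=0;m[230:]=0;m[:,428:]=0
ys,xs=np.nonzero(m);
for y in range(140,175,6): 
    x=np.nonzero(m[y])[0];print(y,x.min(),x.max())
for x in range(328,420,15):
    y=np.nonzero(m[:,x])[0];print('c',x,y.min(),y.max())
E
```

```text
[[ 0.7118 -0.0291  0.145 ]
 [ 0.717  -0.3286  0.145 ]
 [ 0.4574 -0.3334  0.145 ]
 [ 0.4508 -0.0326  0.145 ]] [ 0.58425889 -0.18091974  0.145     ]
[[ 0.5772 -0.0672  0.151 ]
 [ 0.5856 -0.2959  0.151 ]
 [ 0.4537 -0.2993  0.151 ]
 [ 0.45   -0.0687  0.151 ]] [ 0.51666856 -0.18279464  0.151     ]
yax 1.0032814865980384 0.2995055363317303
yax 1.2471243894247381 0.3008461545013242
xax 1.0559011406060061 0.25966240132727253
xax 0.7618799983424667 0.26094496360475206
yax 2.1078515248633636 0.22880635708438285
yax 0.9174802054223796 0.23063270074502598
xax 1.5082606186186747 0.13195425849119818
xax 0.6854233781173081 0.1271949714707699
tab [[ 0.42876451 -0.18381054  0.149     ]
 [ 0.40159781 -0.18352381  0.149     ]]
tray [[0.7675 0.3264 0.06  ]
 [0.7583 0.0805 0.06  ]
 [0.5147 0.0885 0.06  ]
 [0.526  0.3366 0.06  ]] [0.64161042 0.20797532 0.06      ] [0.24605102 0.24372947 0.2483374 ]
((373.69769287109375, 202.23153686523438), (77.07585906982422, 45.659645080566406), 1.0050859451293945) [[334.76523 224.38185]
 [335.56613 178.72923]
 [412.63016 180.08122]
 [411.82925 225.73384]]
[[ 0.44311181 -0.06699794  0.151     ]
 [ 0.57997004 -0.06579971  0.151     ]
 [ 0.58257612 -0.29760222  0.151     ]
 [ 0.44547577 -0.29785595  0.151     ]] [ 0.51278344 -0.18206395  0.151     ]
140 325 422
146 324 423
152 324 422
158 324 422
164 324 422
170 324 422
c 328 136 222
c 343 136 177
c 358 136 179
c 373 137 179
c 388 137 179
c 403 137 179
c 418 137 221
```

```bash
cat >> h.py <<'E'
EX=np.array([.584,-.181,0]);a=np.radians(1.0)
RE=np.array([[np.cos(a),-np.sin(a),0],[np.sin(a),np.cos(a),0],[0,0,1]])
def ex(x,y,z): return EX+RE@np.array([x,y,z])/1000
E
python3 - <<'E'
from h import *
for n in("top0","scene0"):
    s=load(n); c=proj(s,ex(-90,134,179))[0]; print(n,"wing proj",c,"tab",proj(s,ex(-169,0,148)),"tongue0",proj(s,ex(-90,97,155)))
    g=s["color"].max(2); x0,y0=(c-14).astype(int)
    m=(g<55).astype(np.uint8); mm=np.zeros_like(m); mm[y0:y0+28,x0:x0+28]=m[y0:y0+28,x0:x0+28]
    for k in cv2.findContours(mm,0,2)[0]:
        if cv2.contourArea(k)>5: print(cv2.contourArea(k),cv2.minAreaRect(k))
    z=cv2.resize(s["color"][y0-10:y0+38,x0-10:x0+38][:,:,::-1],None,fx=10,fy=10,interpolation=cv2.INTER_CUBIC);print(x0-10,y0-10);cv2.imwrite(f"pics/w_{n}.png",z)
    for th in(0,.1,.2,.3):
        t=ex(-90+37*np.sin(th),134-37*np.cos(th),155);print(th,proj(s,t))
print(ex(-90,134,179),ex(-164,0,148),ex(-80,0,122))
E
python3 - <<'E'
import cv2,numpy as np
a=cv2.imread("pics/w_top0.png");b=cv2.imread("pics/w_scene0.png");cv2.imwrite("pics/w.png",cv2.resize(np.hstack([a,b]),(800,400)))
E
```

```text
top0 wing proj [329.37090939 207.71947618] tab [[373.49146323 234.84669201]] tongue0 [[341.4799083  208.06768874]]
305 183
0 [[341.4799083  208.06768874]]
0.1 [[341.42827781 206.83031576]]
0.2 [[341.25346521 205.60424295]]
0.3 [[340.9572533  204.40169921]]
scene0 wing proj [306.51226241 195.05245367] tab [[264.25421068 217.7020841 ]] tongue0 [[300.49730295 206.69883907]]
32.5 ((306.70001220703125, 195.39999389648438), (4.110960960388184, 11.700427055358887), 18.434947967529297)
282 171
0 [[300.49730295 206.69883907]]
0.1 [[301.43992874 207.18277903]]
0.2 [[302.43699584 207.5822213 ]]
0.3 [[303.47821302 207.89284491]]
[ 0.49167508 -0.04859113  0.179     ] [ 0.42002498 -0.18386219  0.148     ] [ 0.50401218 -0.18239619  0.122     ]
```

View pics/w.png

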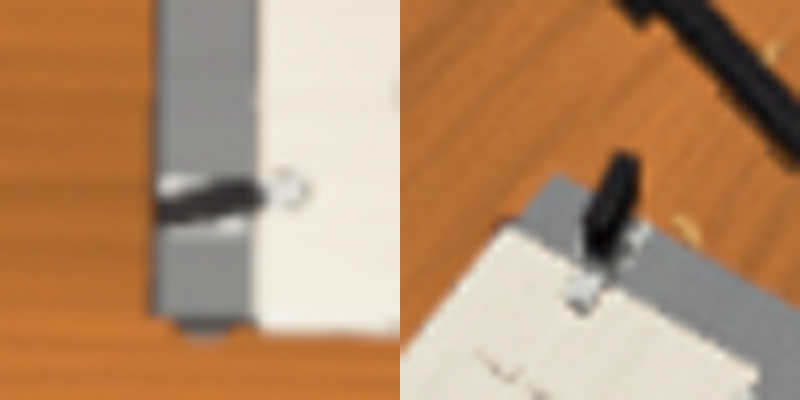

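Request:
servo_tool(
  angular=[
    [0,0,-0.63],
    [0,0,-0.63],
    [0,0,-0.63],
    [0,0,-0.63],
    [0,0,-0.63],
  ],
  delta_pos=[
    [0.5,-0.85,0],
    [0.5,-0.85,0],
    [0.5,-0.85,0],
    [0.5,-0.85,0],
    [0.5,-0.85,0],
  ],
  claw=[1,1,1,1,1],
  force=40,
)

```text
clock: 0.52
tcp_pos: [0.2383, 0.3607, 0.4006]
eef_rot: [[0.555, 0.832, -0.005], [0.832, -0.555, -0.001], [-0.004, -0.003, -1.0]]
force: [1.3, 0.1, -0.8]
opening: 0.999
```

Request:
servo_tool(
  angular=[
    [0,0,-0.63],
    [0,0,-0.63],
    [0,0,-0.63],
    [0,0,-0.63],
    [0,0,-0.63],
  ],
  delta_pos=[
    [0.5,-0.85,0],
    [0.5,-0.85,0],
    [0.5,-0.85,0],
    [0.5,-0.85,0],
    [0.5,-0.85,0],
  ],
  claw=[1,1,1,1,1],
)

```text
clock: 0.93
tcp_pos: [0.3389, 0.1819, 0.3996]
eef_rot: [[0.802, 0.597, -0.006], [0.597, -0.802, -0.0], [-0.005, -0.003, -1.0]]
force: [1.1, -0.5, -0.3]
opening: 0.997
```

Request:
servo_tool(
  angular=[
    [0,0,-0.63],
    [0,0,-0.63],
    [0,0,-0.63],
    [0,0,-0.63],
    [0,0,-0.63],
  ],
  delta_pos=[
    [0.55,-0.85,0],
    [0.55,-0.85,0],
    [0.55,-0.85,0],
    [0.55,-0.85,0],
    [0.55,-0.85,0],
  ],
  claw=[1,1,1,0.6,0.6],
)

```text
clock: 1.35
tcp_pos: [0.4486, 0.0043, 0.3992]
eef_rot: [[0.958, 0.287, -0.005], [0.287, -0.958, 0.003], [-0.004, -0.004, -1.0]]
force: [2.0, 0.4, 0.8]
opening: 0.745
```

Request:
servo_tool(
  angular=[
    [0,0,-0.6],
    [0,0,-0.5],
    [0,0,0],
  ],
  delta_pos=[
    [0.6,-0.8,0],
    [0.5,-0.5,0],
    [0,0,0],
  ],
  claw=[0.6,0.6,0.6],
)

```text
clock: 1.6
tcp_pos: [0.4966, -0.0573, 0.3981]
eef_rot: [[0.987, 0.158, -0.004], [0.158, -0.987, 0.001], [-0.004, -0.002, -1.0]]
force: [0.2, 0.0, 1.5]
opening: 0.603
```

Request:
servo_tool(
  angular=[
    [0,0,0.3],
    [0,0,0],
    [0,0,0],
    [0,0,0],
  ],
  delta_pos=[
    [-0.14,0.22,0],
    [0,0,-0.7],
    [0,0,-0.7],
    [0,0,0],
  ],
  claw=[0.6,0.6,0.6,0.6],
)

```text
clock: 1.93
tcp_pos: [0.4892, -0.0471, 0.3404]
eef_rot: [[0.981, 0.195, -0.005], [0.195, -0.981, 0.003], [-0.004, -0.004, -1.0]]
force: [-1.0, -0.5, -0.8]
opening: 0.604
```

```bash
cat > shot.py <<'E'
import sys,cv2,numpy as np
from plant import *
n=sys.argv[1]; out=[]
for c,b in(("top",sys.argv[2]),("scene",sys.argv[3])):
    x,y,w,h=map(int,b.split(",")); s=snapshot(c); np.savez(f"{c}{n}.npz",**s)
    out.append(cv2.resize(s["color"][y:y+h,x:x+w,::-1],(400,int(400*h/w)),interpolation=cv2.INTER_CUBIC))
H=max(o.shape[0] for o in out); out=[np.pad(o,((0,H-o.shape[0]),(0,0),(0,0))) for o in out]
cv2.imwrite(f"pics/s{n}.png",np.hstack(out))
E
python3 shot.py 1 300,120,120,120 230,120,140,140
```

```text
(no output)
```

View pics/s1.png

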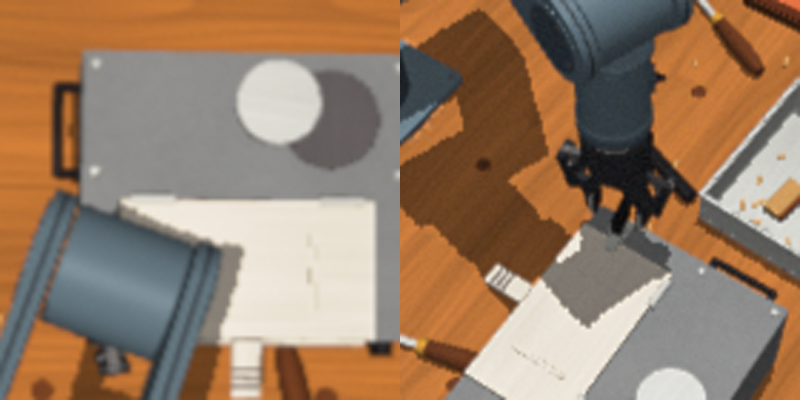

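Request:
servo_tool(
  angular=[
    [0,0,0],
    [0,0,0],
    [0,0,0],
    [0,0,0],
    [0,0,0],
  ],
  delta_pos=[
    [0.06,-0.05,-0.08],
    [0,0,0],
    [0,0,0],
    [0,0,0],
    [0,0,0],
  ],
  claw=[0.6,0,0,0,0],
  force=30,
)

```text
clock: 2.45
tcp_pos: [0.4931, -0.0477, 0.3468]
eef_rot: [[0.98, 0.2, 0.006], [0.2, -0.98, -0.002], [0.006, 0.004, -1.0]]
force: [-2.8, -1.9, -8.9]
opening: 0.13
```

Request:
servo_tool(
  angular=[
    [0,0,0],
    [0,0,0],
  ],
  delta_pos=[
    [0,0,0],
    [0,0,0],
  ],
  claw=[0,0],
)

```text
clock: 2.62
tcp_pos: [0.4929, -0.0477, 0.3469]
eef_rot: [[0.98, 0.2, 0.006], [0.2, -0.98, -0.003], [0.006, 0.004, -1.0]]
force: [-0.6, -0.4, -2.9]
opening: 0.13
```

Request:
servo_tool(
  angular=[
    [0,0,0.5],
    [0,0,0.8],
    [0,0,0.8],
    [0,0,0.8],
    [0,0,0.8],
  ],
  delta_pos=[
    [0,0,0],
    [0,0,0],
    [0,0,0],
    [0,0,0],
    [0,0,0],
  ],
  claw=[0,0,0,0,0],
)

```text
clock: 3.03
tcp_pos: [0.4931, -0.0481, 0.3469]
eef_rot: [[0.824, 0.567, 0.007], [0.567, -0.824, 0.0], [0.006, 0.004, -1.0]]
force: [-0.3, -0.9, -2.1]
opening: 0.13
```

Yaw is 34.5° and the forces are tiny, so I'll continue.

Request:
servo_tool(
  angular=[
    [0,0,0.9],
    [0,0,0.9],
    [0,0,0.9],
    [0,0,0.9],
    [0,0,0.9],
  ],
  delta_pos=[
    [0,0,0],
    [0,0,0],
    [0,0,0],
    [0,0,0],
    [0,0,0],
  ],
  claw=[0,0,0,0,0],
)

```text
clock: 3.45
tcp_pos: [0.4934, -0.0485, 0.3469]
eef_rot: [[0.457, 0.889, 0.006], [0.889, -0.458, 0.004], [0.007, 0.003, -1.0]]
force: [0.0, -0.2, -3.0]
opening: 0.131
```

Request:
servo_tool(
  angular=[
    [0,0,0.9],
    [0,0,0.9],
    [0,0,0.9],
    [0,0,0.9],
    [0,0,0.2],
  ],
  delta_pos=[
    [0,0,0],
    [0,0,0],
    [0,0,0],
    [0,0,0],
    [0,0,0],
  ],
  claw=[0,0,0,0,0],
)

```text
clock: 3.87
tcp_pos: [0.4938, -0.0487, 0.3469]
eef_rot: [[0.054, 0.999, 0.004], [0.998, -0.054, 0.008], [0.008, 0.004, -1.0]]
force: [-1.1, -0.6, -3.2]
opening: 0.13
```

Request:
servo_tool(
  angular=[
    [0,0,0.65],
    [0,0,0],
    [0,0,0],
    [0,0,0],
  ],
  delta_pos=[
    [0,0,0],
    [0,0,0],
    [0,0,0],
    [0,0,0],
  ],
  claw=[0,0,0.5,0.5],
)

```text
clock: 4.2
tcp_pos: [0.4943, -0.0488, 0.3474]
eef_rot: [[-0.014, 1.0, 0.005], [1.0, 0.014, 0.008], [0.008, 0.005, -1.0]]
force: [0.4, -0.4, -0.2]
opening: 0.404
```

Request:
servo_tool(
  angular=[
    [0,0,0],
    [0,0,0],
    [0,0,0],
    [0,0,0],
  ],
  delta_pos=[
    [0,0,0],
    [0,0,0.4],
    [0,0,0.8],
    [0,0,0.8],
  ],
  claw=[0.5,0.6,0.7,0.7],
)

```text
clock: 4.53
tcp_pos: [0.4927, -0.0482, 0.4238]
eef_rot: [[-0.008, 1.0, -0.007], [1.0, 0.008, 0.013], [0.013, -0.007, -1.0]]
force: [1.1, 0.6, 0.4]
opening: 0.701
```

Request:
servo_tool(
  angular=[
    [-0.12,-0.07,0],
    [0,0,0],
    [0,0,0],
    [0,0,0],
    [0,0,0],
  ],
  delta_pos=[
    [-0.45,-0.85,0],
    [-0.45,-0.85,0],
    [-0.45,-0.85,0],
    [-0.45,-0.85,0],
    [0,0,0],
  ],
  claw=[0.7,0.7,0.7,0.7,0.7],
)

```text
clock: 4.95
tcp_pos: [0.4208, -0.187, 0.4349]
eef_rot: [[-0.012, 1.0, 0.021], [1.0, 0.012, -0.01], [-0.01, 0.021, -1.0]]
force: [0.2, 0.5, 1.0]
opening: 0.698
```

```bash
python3 shot.py 2 300,120,120,120 230,120,140,140
```

```text
(no output)
```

View pics/s2.png

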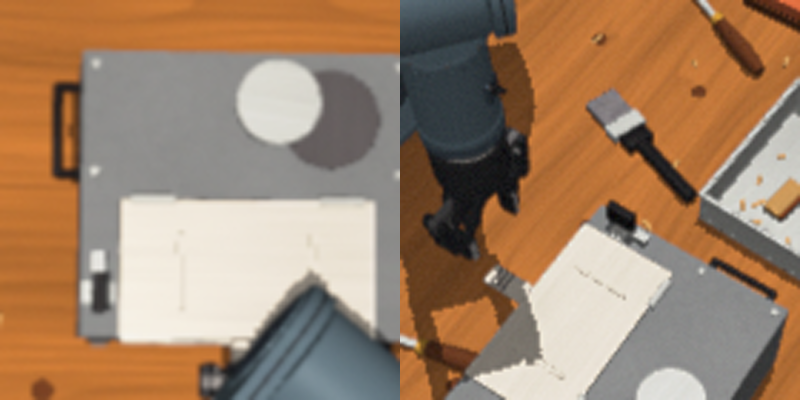

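Request:
servo_tool(
  angular=[
    [0.1,0.2,0],
    [0,0,0],
    [0,0,0],
    [0,0,0],
  ],
  delta_pos=[
    [0,0.07,-0.7],
    [0,0,-0.8],
    [0,0,-0.8],
    [0,0,0],
  ],
  claw=[0.7,0.7,0.7,0.7],
)

```text
clock: 5.38
tcp_pos: [0.4244, -0.1776, 0.3433]
eef_rot: [[-0.012, 1.0, 0.01], [1.0, 0.012, 0.001], [0.001, 0.01, -1.0]]
force: [-1.2, 1.5, -0.1]
opening: 0.703
```

Request:
servo_tool(
  angular=[
    [0,0.1,0],
    [0,0,0],
    [0,0,0],
  ],
  delta_pos=[
    [-0.13,-0.15,-0.5],
    [0,0,-0.5],
    [0,0,0],
  ],
  claw=[0.7,0.7,0.7],
)

```text
clock: 5.63
tcp_pos: [0.4216, -0.1806, 0.3046]
eef_rot: [[-0.016, 1.0, 0.001], [1.0, 0.016, 0.002], [0.002, 0.001, -1.0]]
force: [-0.0, 0.6, -0.1]
opening: 0.7
```

```bash
python3 shot.py 3 300,120,120,120 230,120,140,140
```

```text
(no output)
```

View pics/s3.png

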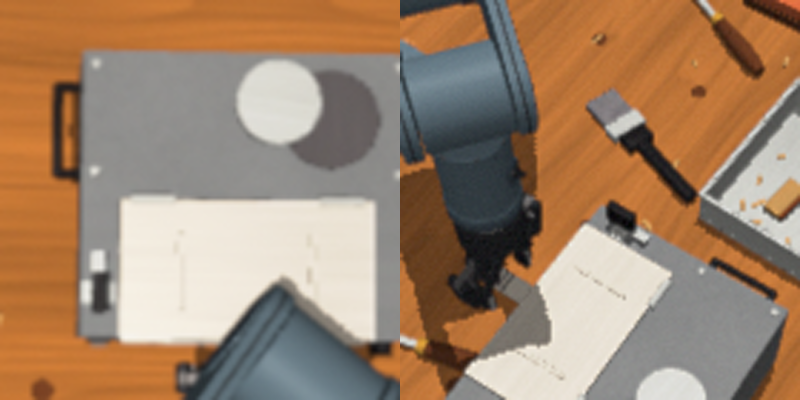

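Request:
servo_tool(
  angular=[
    [0,0,0],
    [0,0,0],
    [0,0,0],
    [0,0,0],
    [0,0,0],
  ],
  delta_pos=[
    [0,-0.08,-0.06],
    [0,0,0],
    [0,0,0],
    [0,0,0],
    [0,0,0],
  ],
  claw=[0.7,0,0,0,0],
  force=20,
)

```text
clock: 6.15
tcp_pos: [0.4247, -0.1824, 0.311]
eef_rot: [[-0.017, 1.0, 0.011], [1.0, 0.017, 0.001], [0.001, 0.011, -1.0]]
force: [-2.2, -5.4, -1.5]
opening: 0.299
```

Request:
servo_tool(
  angular=[
    [0,0,0],
    [0,0,0],
    [0,0,0],
  ],
  delta_pos=[
    [0.04,0,0.57],
    [0.13,0,0.56],
    [0.21,0,0.53],
  ],
  claw=[0,0,0],
)

```text
clock: 6.4
tcp_pos: [0.4397, -0.1826, 0.3769]
eef_rot: [[-0.015, 1.0, 0.011], [1.0, 0.015, 0.002], [0.002, 0.011, -1.0]]
force: [6.1, 0.1, -6.4]
opening: 0.297
```

Request:
servo_tool(
  angular=[
    [0,0,0],
    [0,0,0],
    [0,0,0],
  ],
  delta_pos=[
    [0.29,0.005,0.5],
    [0.36,0.006,0.45],
    [0.42,0.007,0.39],
  ],
  claw=[0,0,0],
)

```text
clock: 6.65
tcp_pos: [0.4834, -0.1817, 0.4342]
eef_rot: [[-0.013, 1.0, 0.014], [1.0, 0.013, 0.001], [0.001, 0.014, -1.0]]
force: [4.9, -1.9, -10.6]
opening: 0.297
```

```bash
python3 shot.py 4 300,120,120,120 230,120,140,140
```

```text
(no output)
```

View pics/s4.png

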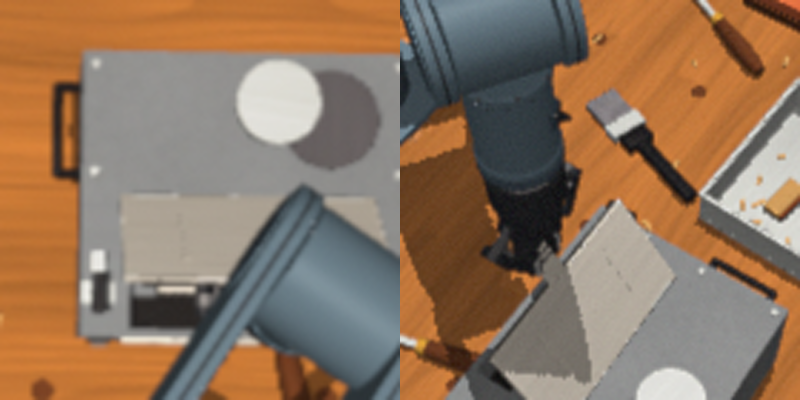

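Request:
servo_tool(
  angular=[
    [0,0,0],
    [0,0,0],
    [0,0,0],
  ],
  delta_pos=[
    [0.48,0.008,0.28],
    [0.52,0.009,0.22],
    [0.55,0.01,0.15],
  ],
  claw=[0,0,0],
)

```text
clock: 7.0
tcp_pos: [0.543, -0.1806, 0.4618]
eef_rot: [[-0.013, 1.0, 0.006], [1.0, 0.013, -0.001], [-0.001, 0.006, -1.0]]
force: [-1.4, -0.4, -3.3]
opening: 0.297
```

Request:
servo_tool(
  angular=[
    [0,0,0],
    [0,0,0],
  ],
  delta_pos=[
    [0.57,0.01,0.06],
    [0.57,0.01,0.0],
  ],
  claw=[0,0],
)

```text
clock: 7.17
tcp_pos: [0.5884, -0.1798, 0.4663]
eef_rot: [[-0.012, 1.0, 0.004], [1.0, 0.012, -0.002], [-0.002, 0.004, -1.0]]
force: [-1.3, 0.1, -2.2]
opening: 0.3
```

Request:
servo_tool(
  angular=[
    [0,0,0],
    [0,0,0],
  ],
  delta_pos=[
    [0.6,0.01,-0.08],
    [0,0,0],
  ],
  claw=[0,0],
)

```text
clock: 7.33
tcp_pos: [0.615, -0.1794, 0.4633]
eef_rot: [[-0.012, 1.0, 0.005], [1.0, 0.012, -0.003], [-0.003, 0.005, -1.0]]
force: [-0.9, -0.1, -0.6]
opening: 0.296
```

```bash
python3 shot.py 5 300,120,120,120 230,120,140,140
```

```text
(no output)
```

View pics/s5.png

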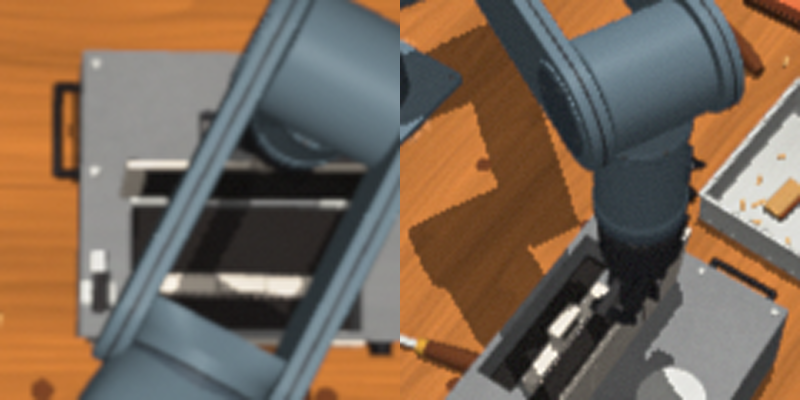

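Request:
servo_tool(
  angular=[
    [0,0,0],
    [0,0,0],
    [0,0,0],
    [0,0,0],
    [0,0,0],
  ],
  delta_pos=[
    [0,0,0],
    [0,0,0],
    [0,0,0.4],
    [0,0,0.8],
    [0,0,0.8],
  ],
  claw=[0.6,0.6,0.6,0.6,0.6],
)

```text
clock: 7.85
tcp_pos: [0.6075, -0.1801, 0.5372]
eef_rot: [[-0.009, 1.0, -0.016], [1.0, 0.009, 0.004], [0.004, -0.016, -1.0]]
force: [-0.0, -1.3, -0.3]
opening: 0.6
```

Request:
servo_tool(
  angular=[
    [0,0,-0.8],
    [0,0,-0.9],
    [0,0,-0.9],
    [0,0,-0.9],
    [0,0,-0.9],
  ],
  delta_pos=[
    [-0.6,0,0.2],
    [-0.7,0,0],
    [-0.7,0,0],
    [-0.7,0,0],
    [0,0,0],
  ],
  claw=[0.6,0.5,0.5,0.5,0.5],
)

```text
clock: 8.27
tcp_pos: [0.4915, -0.1802, 0.554]
eef_rot: [[0.454, 0.891, -0.004], [0.891, -0.454, -0.002], [-0.003, -0.003, -1.0]]
force: [1.3, -0.2, 0.3]
opening: 0.5
```

Request:
servo_tool(
  angular=[
    [0,0,-0.9],
    [0,0,-0.9],
    [0,0,-0.9],
    [0,0,-0.9],
    [0,0,-0.9],
  ],
  delta_pos=[
    [-0.5,0.5,0],
    [-0.5,0.5,0],
    [-0.5,0.5,0],
    [-0.5,0.5,0],
    [-0.5,0.5,0],
  ],
  claw=[0.5,0.5,0.5,0.5,0.5],
)

```text
clock: 8.68
tcp_pos: [0.3825, -0.0806, 0.5525]
eef_rot: [[0.829, 0.559, -0.007], [0.559, -0.829, -0.002], [-0.006, -0.002, -1.0]]
force: [-0.1, 0.9, 1.1]
opening: 0.498
```

Request:
servo_tool(
  angular=[
    [0,0,-0.9],
    [0,0,-0.9],
    [0,0,-0.9],
    [0,0,-0.9],
    [0,0,-0.9],
  ],
  delta_pos=[
    [0,0.9,0],
    [0,0.9,0],
    [0,0.9,0],
    [0,0.9,0],
    [0,0,0],
  ],
  claw=[0.5,0.5,0.5,0.5,0.5],
)

```text
clock: 9.1
tcp_pos: [0.371, 0.0617, 0.554]
eef_rot: [[0.994, 0.113, -0.003], [0.113, -0.994, -0.001], [-0.003, 0.0, -1.0]]
force: [0.6, -0.2, -0.5]
opening: 0.501
```

```bash
python3 shot.py 6 310,120,120,120 230,140,140,140
```

```text
(no output)
```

View pics/s6.png

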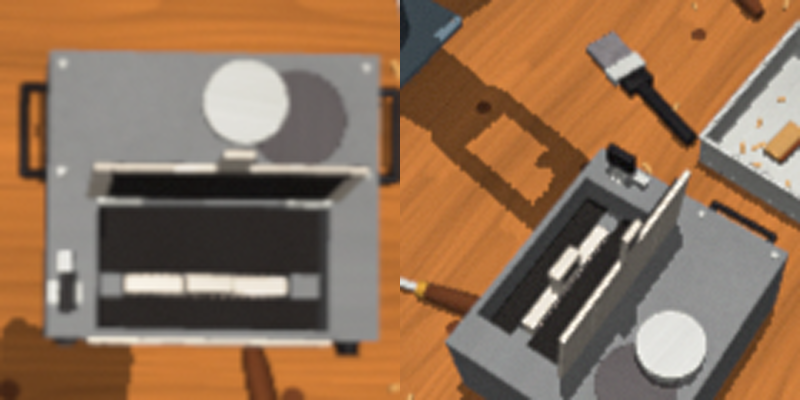

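```bash
python3 - <<'E'
from h import *
s=load("top6")
f=lambda p:np.array(p)*.3+[310,120]
print(cast(s,f([(185,283),(232,284)]),.139), cast(s,f([(122,284),(288,287)]),.105),ex(-80,0,122))
hsv=cv2.cvtColor(s["color"],cv2.COLOR_RGB2HSV);m=((hsv[...,1]<60)&(hsv[...,2]>180)).astype(np.uint8)
mm=np.zeros_like(m);mm[198:213,342:400]=m[198:213,342:400]
k=max(cv2.findContours(mm,0,2)[0],key=cv2.contourArea);r=cv2.minAreaRect(k);print(r)
print(cast(s,[r[0]],.105),cast(s,[r[0]],.12))
# flap angle: tab tip projection
for n in("top6","scene6"):
  for th in(1.7,1.8,1.85): print(n,th,proj(load(n),ex(-5-178*np.cos(th),0,145+178*np.sin(th))))
E
```

```text
[[ 0.50437376 -0.15883442  0.139     ]
 [ 0.50467016 -0.2014893   0.139     ]] [[ 0.50300662 -0.10407188  0.105     ]
 [ 0.5045678  -0.25809049  0.105     ]] [ 0.50401218 -0.18239619  0.122     ]
((380.49444580078125, 205.13975524902344), (29.136701583862305, 5.35571813583374), 2.2906100749969482)
[[ 0.50614762 -0.20881588  0.105     ]] [[ 0.50560979 -0.20677536  0.12      ]]
top6 1.7 [[381.85362667 166.33838315]]
top6 1.8 [[381.71894777 159.94509718]]
top6 1.85 [[381.61784146 156.84615312]]
scene6 1.7 [[310.53879058 220.62263951]]
scene6 1.8 [[315.84504134 224.24015772]]
scene6 1.85 [[318.46252991 226.13698592]]
```

Request:
servo_tool(
  angular=[
    [0,0,-0.5],
    [0,0,-0.4],
    [0,0,0],
    [0,0,0],
    [0,0,0],
  ],
  delta_pos=[
    [0.4,-0.87,0],
    [0.4,-0.87,0],
    [0.4,-0.87,0],
    [0.4,-0.87,0],
    [0.4,-0.87,0],
  ],
  claw=[0,0,0,0,0],
  force=40,
)

```text
clock: 9.62
tcp_pos: [0.4465, -0.1189, 0.5559]
eef_rot: [[0.999, 0.043, 0.001], [0.043, -0.999, -0.005], [0.001, 0.005, -1.0]]
force: [0.5, 1.6, 0.5]
opening: 0.002
```

Request:
servo_tool(
  angular=[
    [0,0,0],
    [0,0,0],
    [0,0,0],
    [0,0,0],
    [0,0,0],
  ],
  delta_pos=[
    [0.4,-0.87,0],
    [0.4,-0.7,0],
    [0,0,-0.8],
    [0,0,-0.8],
    [0,0,-0.6],
  ],
  claw=[0,0,0,0,0],
)

```text
clock: 10.03
tcp_pos: [0.4773, -0.2029, 0.4692]
eef_rot: [[0.999, 0.039, 0.009], [0.04, -0.999, -0.018], [0.009, 0.018, -1.0]]
force: [-0.6, -0.3, -0.3]
opening: 0.003
```

Request:
servo_tool(
  angular=[
    [0.17,0.09,0],
    [0,0,0],
    [0,0,0],
    [0,0,0],
  ],
  delta_pos=[
    [0.4,0.45,-0.1],
    [0.5,0,0],
    [0.5,0,0],
    [0,0,0],
  ],
  claw=[0,0,0,0],
)

```text
clock: 10.37
tcp_pos: [0.5286, -0.192, 0.4558]
eef_rot: [[0.999, 0.039, -0.016], [0.039, -0.999, 0.007], [-0.016, -0.007, -1.0]]
force: [-0.3, -0.6, -0.2]
opening: -0.003
```

Request:
servo_tool(
  angular=[
    [0,0,0],
    [0,0,0],
    [0,0,0],
  ],
  delta_pos=[
    [0.3,0,0],
    [0.3,0,0],
    [0.3,0,0],
  ],
  claw=[0,0,0],
)

```text
clock: 10.62
tcp_pos: [0.5615, -0.1968, 0.455]
eef_rot: [[0.999, 0.042, -0.021], [0.042, -0.999, 0.006], [-0.021, -0.007, -1.0]]
force: [0.5, 0.0, -0.1]
opening: -0.001
```

Request:
servo_tool(
  angular=[
    [0,-0.2,0],
    [0,0,0],
    [0,0,0],
  ],
  delta_pos=[
    [0.2,0.2,0],
    [0.2,0,0],
    [0,0,0],
  ],
  claw=[0,0,0],
)

```text
clock: 10.87
tcp_pos: [0.577, -0.192, 0.4545]
eef_rot: [[0.999, 0.043, 0.001], [0.043, -0.999, 0.005], [0.001, -0.005, -1.0]]
force: [0.8, -0.6, -0.6]
opening: -0.002
```

```bash
python3 shot.py 7 310,120,120,120 250,160,100,100
```

```text
(no output)
```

View pics/s7.png

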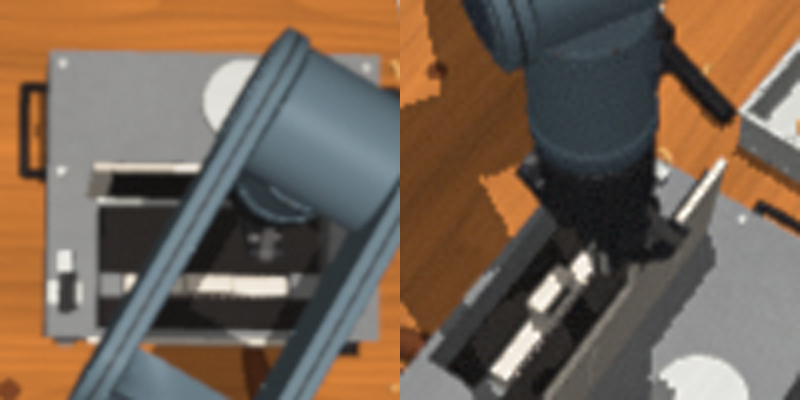

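Request:
servo_tool(
  angular=[
    [0,0,0],
    [0,0,0],
  ],
  delta_pos=[
    [0.25,0,0],
    [0.25,0,0],
  ],
  claw=[0,0],
)

```text
clock: 11.13
tcp_pos: [0.5952, -0.1919, 0.4557]
eef_rot: [[0.999, 0.042, -0.001], [0.042, -0.999, 0.005], [-0.0, -0.005, -1.0]]
force: [-0.7, -1.0, -0.6]
opening: -0.004
```

Request:
servo_tool(
  angular=[
    [0,0,0],
    [0,0,0],
  ],
  delta_pos=[
    [0.2,0,0],
    [0,0,0],
  ],
  claw=[0,0],
)

```text
clock: 11.3
tcp_pos: [0.6053, -0.1919, 0.4558]
eef_rot: [[0.999, 0.043, 0.001], [0.043, -0.999, 0.005], [0.001, -0.005, -1.0]]
force: [0.2, -0.3, -0.5]
opening: 0.001
```

```bash
python3 shot.py 8 310,120,120,120 250,160,100,100
```

```text
(no output)
```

View pics/s8.png

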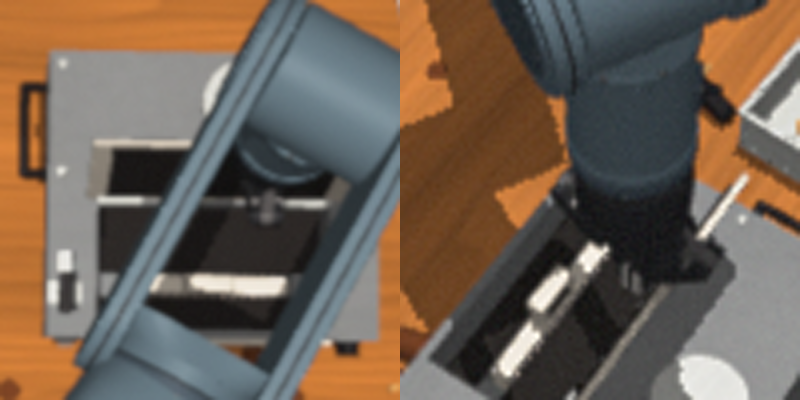

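Request:
servo_tool(
  angular=[
    [0,0,0],
    [0,0,-0.23],
    [0,0,0],
    [0,0,0],
    [0,0,0],
  ],
  delta_pos=[
    [-0.6,0,0],
    [-0.7,0.2,0],
    [-0.7,0,0],
    [-0.5,0,0],
    [0,0,0],
  ],
  claw=[0,0,0.4,0.45,0.45],
)

```text
clock: 11.82
tcp_pos: [0.5015, -0.1826, 0.4531]
eef_rot: [[1.0, 0.02, -0.004], [0.021, -1.0, 0.006], [-0.004, -0.006, -1.0]]
force: [1.4, 0.7, 0.0]
opening: 0.419
```

```bash
python3 shot.py 9 310,120,120,120 250,160,100,100
```

```text
(no output)
```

View pics/s9.png

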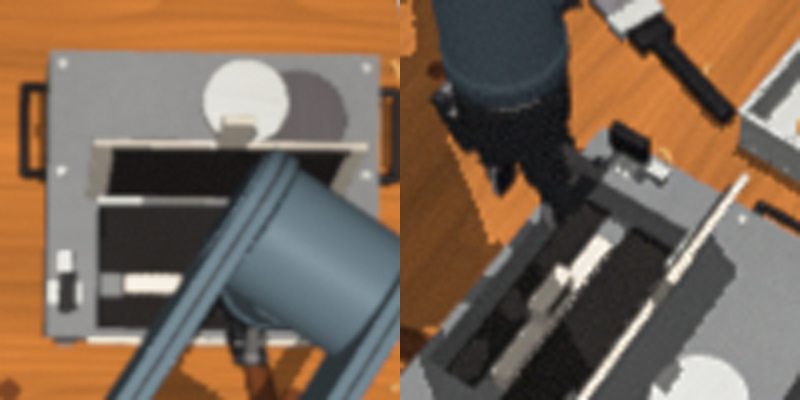

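Request:
servo_tool(
  angular=[
    [-0.06,-0.04,0],
    [0,0,0],
    [0,0,0],
    [0,0,0],
  ],
  delta_pos=[
    [0.08,0.04,-0.7],
    [0,0,-0.9],
    [0,0,-0.9],
    [0,0,0],
  ],
  claw=[0.45,0.45,0.45,0.45],
)

```text
clock: 12.25
tcp_pos: [0.5106, -0.1822, 0.3544]
eef_rot: [[1.0, 0.021, 0.015], [0.021, -1.0, -0.007], [0.015, 0.007, -1.0]]
force: [-1.1, 1.6, -1.5]
opening: 0.453
```

```bash
python3 shot.py 10 310,120,120,120 250,160,80,80
```

```text
(no output)
```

View pics/s10.png

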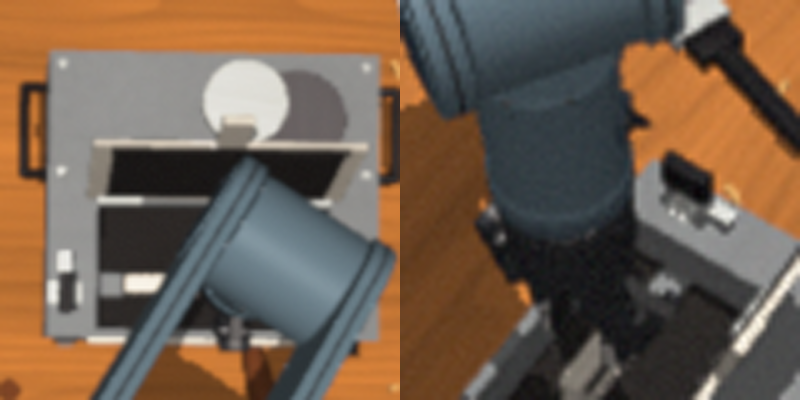

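Request:
servo_tool(
  angular=[
    [0.07,0.14,0],
    [0,0,0],
    [0,0,0],
  ],
  delta_pos=[
    [-0.16,0.03,-0.4],
    [0,0,-0.5],
    [0,0,0],
  ],
  claw=[0.45,0.45,0.45],
)

```text
clock: 12.6
tcp_pos: [0.51, -0.1839, 0.3315]
eef_rot: [[1.0, 0.022, 0.019], [0.022, -1.0, -0.011], [0.019, 0.011, -1.0]]
force: [0.5, 0.5, -0.4]
opening: 0.451
```

```bash
python3 -c "
from plant import *
s=read_state();print(s['joint_positions'],s['qd'],s['tcp_pos'],s['eef_rot'],s['force'],s['torque'])"
```

```text
[-3.16319277e+01  1.71040842e+01  9.56429969e+01  4.02279019e-02
  6.59962335e+01 -3.28891184e+01] [ 0.2522072  -3.06337458 -5.639834   -0.07628078  5.27852357 -0.02150699] [ 0.50997079 -0.18385852  0.33151024] [[ 0.99958695  0.0215538   0.01900973]
 [ 0.02176467 -0.99970309 -0.01095617]
 [ 0.01876794  0.01136538 -0.99975927]] [ 0.5371418   0.45083646 -0.35757523] [ 0.01787493  0.07983045 -0.03252975]
```

Request:
servo_tool(
  angular=[
    [0.1,0.18,0],
    [0,0,0],
    [0,0,0],
  ],
  delta_pos=[
    [-0.15,0.03,0],
    [0,0,0],
    [0,0,0],
  ],
  claw=[0.45,0.45,0.45],
)

```text
clock: 12.85
tcp_pos: [0.506, -0.1838, 0.3381]
eef_rot: [[1.0, 0.022, 0.006], [0.022, -1.0, -0.004], [0.006, 0.004, -1.0]]
force: [0.5, 0.0, 1.2]
opening: 0.45
```

Request:
servo_tool(
  angular=[
    [0.04,0.06,0],
    [0,0,0],
    [0,0,0],
    [0,0,0],
    [0,0,0],
  ],
  delta_pos=[
    [-0.05,0.03,-0.3],
    [0,0,-0.3],
    [0,0,-0.3],
    [0,0,-0.2],
    [0,0,0],
  ],
  claw=[0.45,0.45,0.45,0.45,0.45],
)

```text
clock: 13.27
tcp_pos: [0.5051, -0.1832, 0.2967]
eef_rot: [[1.0, 0.022, 0.008], [0.022, -1.0, -0.005], [0.008, 0.005, -1.0]]
force: [0.3, 1.0, -1.0]
opening: 0.451
```

Request:
servo_tool(
  angular=[
    [0.05,0.08,0],
    [0,0,0],
    [0,0,0],
    [0,0,0],
  ],
  delta_pos=[
    [-0.02,0.03,-0.2],
    [0,0,-0.2],
    [0,0,-0.1],
    [0,0,0],
  ],
  claw=[0.45,0.45,0.45,0.45],
)

```text
clock: 13.6
tcp_pos: [0.5044, -0.1819, 0.2753]
eef_rot: [[1.0, 0.022, -0.001], [0.022, -1.0, 0.0], [-0.001, -0.0, -1.0]]
force: [0.9, -0.7, -0.0]
opening: 0.451
```

```bash
python3 shot.py 11 310,120,120,120 250,160,80,80
```

```text
(no output)
```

View pics/s11.png

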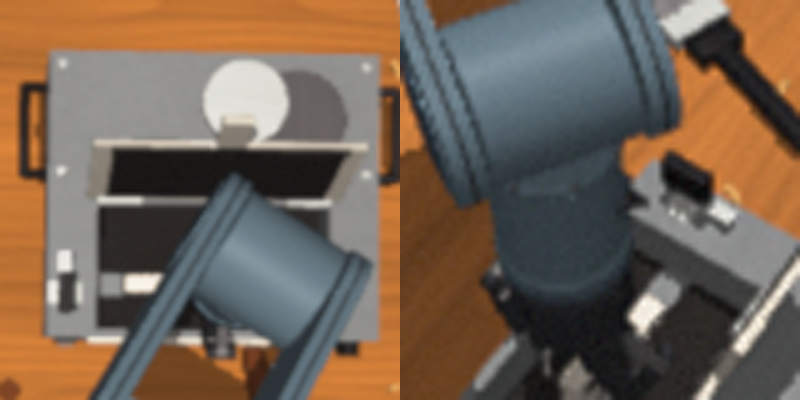

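Request:
servo_tool(
  angular=[
    [0,0,-0.04],
    [0,0,0],
    [0,0,0],
    [0,0,0],
    [0,0,0],
  ],
  delta_pos=[
    [0,0,0.06],
    [0,0,0],
    [0,0,0],
    [0,0,0],
    [0,0,0],
  ],
  claw=[0.45,0,0,0,0],
  force=60,
)

```text
clock: 14.12
tcp_pos: [0.5051, -0.1823, 0.2801]
eef_rot: [[1.0, 0.017, 0.002], [0.017, -1.0, -0.001], [0.002, 0.001, -1.0]]
force: [-0.1, -0.7, -1.7]
opening: 0.177
```

Request:
servo_tool(
  angular=[
    [0,0,0],
    [0,0,0],
    [0,0,0],
  ],
  delta_pos=[
    [0,0,0.25],
    [0,0,0.3],
    [0,0,0.3],
  ],
  claw=[0,0,0],
)

```text
clock: 14.37
tcp_pos: [0.5037, -0.1815, 0.313]
eef_rot: [[1.0, 0.017, -0.004], [0.017, -1.0, 0.003], [-0.004, -0.003, -1.0]]
force: [0.1, -0.9, -1.1]
opening: 0.175
```

Request:
servo_tool(
  angular=[
    [-0.03,-0.04,0],
    [0,0,0],
    [0,0,0],
    [0,0,0],
  ],
  delta_pos=[
    [0.02,0,0.3],
    [0,0,0.3],
    [0,0,0.35],
    [0,0,0.4],
  ],
  claw=[0,0,0,0],
)

```text
clock: 14.7
tcp_pos: [0.504, -0.1811, 0.371]
eef_rot: [[1.0, 0.017, -0.001], [0.017, -1.0, 0.0], [-0.001, -0.0, -1.0]]
force: [0.2, -0.7, -2.3]
opening: 0.178
```

Request:
servo_tool(
  angular=[
    [0,0,0],
    [0,0,0],
    [0,0,0],
    [0,0,0],
    [0,0,0],
  ],
  delta_pos=[
    [0,0,0.6],
    [0,0,0.7],
    [0,0,0.7],
    [0,0,0.7],
    [0,0,0.4],
  ],
  claw=[0,0,0,0,0],
)

```text
clock: 15.12
tcp_pos: [0.5018, -0.1795, 0.5038]
eef_rot: [[1.0, 0.018, -0.001], [0.018, -1.0, 0.0], [-0.001, -0.0, -1.0]]
force: [0.1, 0.0, -1.1]
opening: 0.175
```

```bash
python3 shot.py 12 200,110,220,140 230,100,200,200
```

```text
(no output)
```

View pics/s12.png

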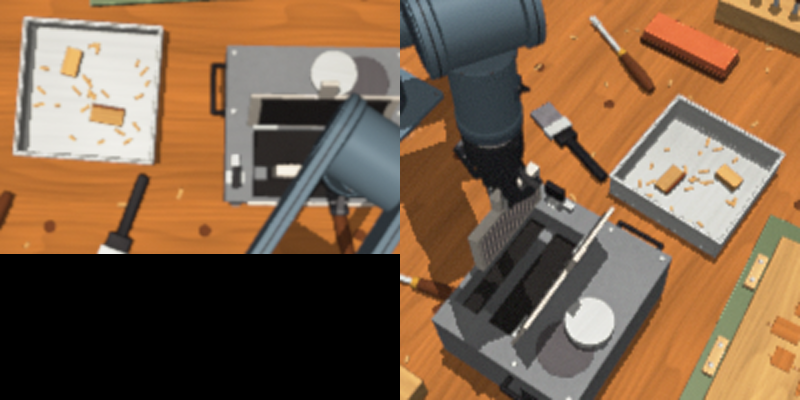

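Request:
servo_tool(
  angular=[
    [0,0,0],
    [0,0,0],
    [0,0,0],
    [0,0,0],
    [0,0,0],
  ],
  delta_pos=[
    [0,0.4,0],
    [0,0.7,0],
    [0,0.8,0],
    [0,0.8,0],
    [0.1,0.8,0],
  ],
  claw=[0,0,0,0,0],
)

```text
clock: 15.63
tcp_pos: [0.5043, -0.0411, 0.4993]
eef_rot: [[1.0, 0.006, -0.004], [0.006, -1.0, -0.003], [-0.004, 0.003, -1.0]]
force: [1.4, -0.1, -1.8]
opening: 0.18
```

Request:
servo_tool(
  angular=[
    [0,0,0],
    [0,0,0],
    [0,0,0],
    [0,0,0],
    [0,0,0],
  ],
  delta_pos=[
    [0.3,0.8,0],
    [0.5,0.8,0],
    [0.5,0.8,0],
    [0.5,0.8,0],
    [0.5,0.8,0],
  ],
  claw=[0,0,0,0,0],
)

```text
clock: 16.05
tcp_pos: [0.5935, 0.1274, 0.4938]
eef_rot: [[1.0, 0.004, -0.015], [0.004, -1.0, -0.003], [-0.015, 0.003, -1.0]]
force: [0.6, -0.3, -2.7]
opening: 0.178
```

Request:
servo_tool(
  angular=[
    [0.03,-0.14,0],
    [0,0,-0.1],
    [0,0,-0.1],
    [0,0,0],
  ],
  delta_pos=[
    [0.4,0.7,0],
    [0.4,0.7,0],
    [0.3,0.5,0],
    [0.1,0.1,0],
  ],
  claw=[0,0,0,0],
)

```text
clock: 16.38
tcp_pos: [0.6439, 0.2182, 0.4849]
eef_rot: [[1.0, -0.012, -0.01], [-0.012, -1.0, 0.001], [-0.01, -0.001, -1.0]]
force: [-0.3, -0.1, -3.0]
opening: 0.177
```

Request:
servo_tool(
  angular=[
    [0,0,0],
    [0,0,0],
    [0,0,0],
    [0,0,0],
  ],
  delta_pos=[
    [0,0,-0.5],
    [0,0,-0.6],
    [0,0,-0.6],
    [0,0,-0.4],
  ],
  claw=[0,0,0,0],
)

```text
clock: 16.72
tcp_pos: [0.6439, 0.2207, 0.396]
eef_rot: [[1.0, -0.006, -0.01], [-0.006, -1.0, 0.001], [-0.01, -0.001, -1.0]]
force: [-0.1, -0.7, -3.0]
opening: 0.178
```

Request:
servo_tool(
  angular=[
    [-0.01,-0.1,0],
    [0,0,0],
    [0,0,0],
    [0,0,0],
  ],
  delta_pos=[
    [0,-0.3,-0.3],
    [0,0,-0.35],
    [0,0,-0.1],
    [0,0,0],
  ],
  claw=[0,0,0,0],
)

```text
clock: 17.05
tcp_pos: [0.6405, 0.2061, 0.3538]
eef_rot: [[1.0, -0.006, -0.017], [-0.006, -1.0, -0.004], [-0.017, 0.004, -1.0]]
force: [0.3, 0.4, -1.3]
opening: 0.182
```

Request:
servo_tool(
  angular=[
    [0,0,0],
    [0,0,0],
    [0,0,0],
  ],
  delta_pos=[
    [0,0,0],
    [0,0,0],
    [0,0,0],
  ],
  claw=[0,0,0],
)

```text
clock: 17.3
tcp_pos: [0.6404, 0.2055, 0.3541]
eef_rot: [[1.0, -0.007, -0.018], [-0.007, -1.0, -0.005], [-0.018, 0.005, -1.0]]
force: [-0.3, 0.1, -2.1]
opening: 0.18
```

```bash
python3 shot.py 13 180,100,260,200 230,80,220,220; python3 - <<'E'
from h import *
from plant import *
st=read_state();print(st['tcp_pos'],st['eef_rot'],st['qd'].round(2),st['force'])
s=load("scene13");b=st['tcp_pos']+st['eef_rot'][:,2]*.265
for d in(-.075,.075): print(b,proj(s,b+[0,d,0]))
E
```

```text
[0.64052571 0.20559395 0.35448823] [[ 0.99982878 -0.00678968 -0.01721391]
 [-0.0068649  -0.99996713 -0.00431473]
 [-0.01718405  0.00443216 -0.99984252]] [ 0.02  0.04  0.21 -0.03  0.04 -0.05] [ 0.69850496 -0.62152149 -1.84512769]
[0.63596403 0.20445055 0.08952996] [[367.66059218 192.53221498]]
[0.63596403 0.20445055 0.08952996] [[387.42475097 164.98633981]]
```

View pics/s13.png

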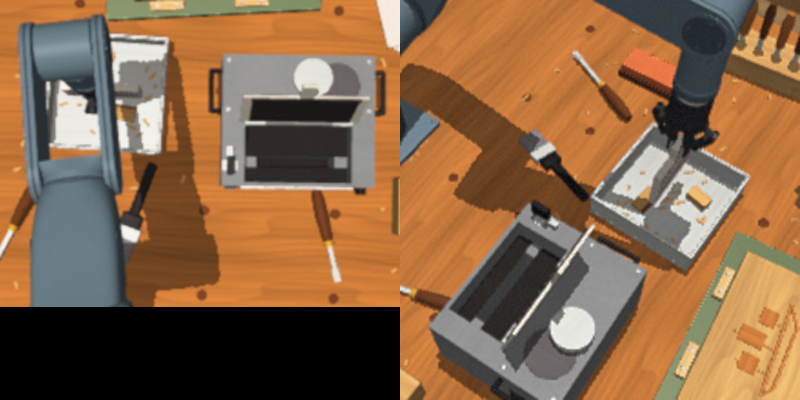

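Request:
servo_tool(
  angular=[
    [0.04,-0.16,0],
    [0,0,0],
    [0,0,0],
    [0,0,0],
    [0,0,0],
  ],
  delta_pos=[
    [0,0,0.25],
    [0,0,0],
    [0,0,0],
    [0,0,0],
    [0,0,0],
  ],
  claw=[0,0,0,0,0],
)

```text
clock: 17.82
tcp_pos: [0.6409, 0.2061, 0.369]
eef_rot: [[1.0, -0.006, 0.007], [-0.006, -1.0, 0.001], [0.007, -0.001, -1.0]]
force: [-0.8, -0.4, -1.8]
opening: 0.179
```

```bash
python3 shot.py 14 190,100,120,120 330,120,100,100; python3 - <<'E'
from h import *
from plant import *
st=read_state();print(st['tcp_pos'],st['eef_rot'],st['qd'].round(2),st['force'])
b=st['tcp_pos']+st['eef_rot'][:,2]*.265
for n in("scene14","top14"):
  for d in(-.075,.075):
    print(n,proj(load(n),[b+[0,d,0],b+[0,d,.09]]).round(1).tolist())
E
```

```text
[0.6408819  0.20612918 0.36871834] [[ 0.99995863 -0.00604763  0.00679399]
 [-0.00605547 -0.99998102  0.00113344]
 [ 0.00678701 -0.00117454 -0.99997628]] [-0.13  0.34  0.2  -0.15  0.2  -0.  ] [-0.08604319 -0.77316328 -2.0196424 ]
scene14 [[370.0, 190.9], [373.3, 176.7]]
scene14 [[389.9, 163.2], [394.2, 148.0]]
top14 [[271.7, 158.0], [269.3, 154.1]]
top14 [[223.2, 156.6], [217.8, 152.6]]
```

View pics/s14.png

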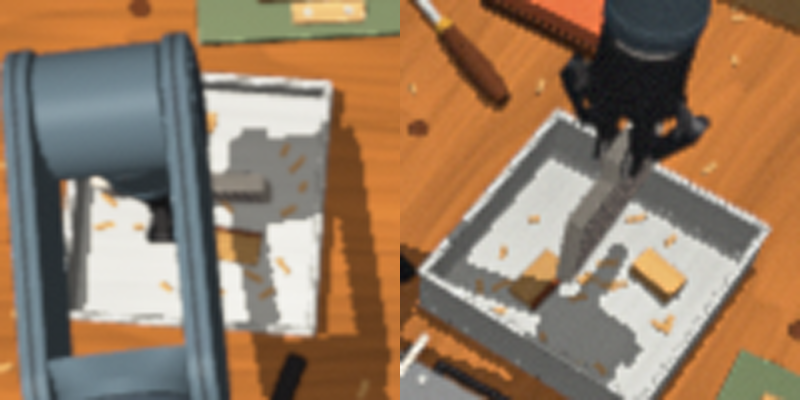

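```bash
python3 -c "
from plant import *
s=read_state();print(s['clock'],s['qd'].round(2),s['opening']);print(finish_job())"
```

```text
17.9167 [-0.13  0.34  0.2  -0.15  0.2  -0.  ] 0.18283995852015775
the job is handed in; nothing more can be done
None
```

I turned the latch off the flap, opened the flap onto its stop, drew the filter plate out and handed in at 17.9 s with it gripped over the chip tray.

**Latch:** I gripped the wing and turned it about 80° anticlockwise from where it stood, roughly 10° into its travel. It then pointed to the rear.

**Flap:** After I released the tab, the picture showed the flap at only about 1.70 rad, not on its stop. I pushed it back with the closed fingers. The next picture put the tab tip at about 1.87 rad by projection, so it is resting on the 1.85 rad stop.

**Plate:** In the last pictures the lower right corner lies within about 2 pixels of where I projected it, in both views. The lower edge is about 104 mm above the bench, some 44 mm over the rim. The tool is within about 0.4° of vertical and the plate lies well inside the tray walls. It touches nothing that I can see.

**Disturbance:** The tools, tin and offcuts that I could see in the last pictures showed no sign of having moved. I judged this by eye only. Wrist force readings stayed below about 13 N at the end of each move.

**Weakest check:** In both views the arm hides the plate's far end, so I know that end only from the tool pose and the plate's width.

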